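Rack the polishing wheels on their grit-coded spindles

TASK

The four cleaned polishing wheels are dry: move them from the drying rack to the wheel stand, each onto the spindle whose flange has the wheel's own grit colour. Press every wheel down its tapered spigot until it sits level against the collar and friction holds it, and let go of it. Leave the screwdriver and the mould block where they lie.

Things in the scene. Friction and masses are not known exactly. Their poses are not given: they have to be found in the camera images.
- wheel_black: loose black (coarse grit) rubber polishing wheel. All four wheels are alike: hard ring, 50 mm outside diameter, 25 mm thick, straight 18 mm bore right through, thin grey bush ring round the bore on top, about 80 g. Origin: centre of the underside, z up along the bore.
- wheel_brown: loose red-brown (medium grit) rubber polishing wheel, size and origin as wheel_black. The four start flat in a straight row, 75 mm pitch, on a pale wooden drying rack (board 70 x 300 mm, top 18 mm above the bench); a wheel's underside is 30 mm above the bench, resting on a 26 mm collar.
- wheel_green: loose green (fine grit) rubber polishing wheel, size and origin as wheel_black. Each starts over a loose-fitting upright 8 mm dowel that ends 13 mm above the wheel's top; it lifts straight off.
- wheel_blue: loose blue (polishing grit) rubber polishing wheel, size and origin as wheel_black. At the start the y axes of the wheels run along their row.
- spindle_black: fixed upright spindle with a black flange, for the black wheel. Origin: centre of its underside, z up, y along the row. From the bottom: coloured flange 62 mm across, 8 mm thick; dark collar 28 mm across, its top 20 mm above the origin (the wheel's underside comes to rest there); bright tapered spigot, tip 64 mm above the origin.
- spindle_brown: fixed upright spindle with a red-brown flange, for the red-brown wheel. Sizes and origin as spindle_black. Spigot: 18.5 mm diameter at the collar, tapering slowly to 17.3 mm at 48 mm above the origin, then quickly to a blunt 6 mm nose.
- spindle_green: fixed upright spindle with a green flange, for the green wheel. Sizes and origin as spindle_black. The four stand in a straight row, 75 mm pitch, on a low aluminium stand (70 x 300 mm, top 15 mm above the bench); the spindle's origin is on that top.
- spindle_blue: fixed upright spindle with a blue flange, for the blue wheel. Sizes and origin as spindle_black. A wheel slips freely down a spigot until its underside is about 5 mm above the collar, then wedges; a straight push of about 10 to 15 N (20 to 30 N does no harm) takes it onto the collar, where friction keeps it.
- screwdriver: screwdriver with a black handle, 200 mm long, lying on the bench to the robot's right of the racks; origin under its middle, x along it. Only to be left alone.
- mould_block: loose aluminium mould block, 75 x 55 x 30 mm, lying on the bench to the robot's left of the racks; origin at the centre of its underside. Only to be left alone.
Not all that is in view belongs to the job. There is more than one size of the wheel_brown; the job needs the middle-sized.

How it is judged:
At the end, for the whole second after the job is handed in: Each of the four wheels is on the spindle of its own colour: axis within 5 mm of the spindle's, right way up within 0.12 rad, underside no more than 3.5 mm above the collar, at rest (horizontal distance between wheel_black and spindle_black below 0.005 m and z of wheel_black in the frame of spindle_black between 0.016 and 0.0235 m and angle between each of wheel_black, wheel_brown, wheel_green, wheel_blue's own z axis and vertical below 0.12 rad and linear speed of each of wheel_black, wheel_brown, wheel_green, wheel_blue below 0.02 m/s and horizontal distance between wheel_brown and spindle_brown below 0.005 m and z of wheel_brown in the frame of spindle_brown between 0.016 and 0.0235 m and horizontal distance between wheel_green and spindle_green below 0.005 m and z of wheel_green in the frame of spindle_green between 0.016 and 0.0235 m and horizontal distance between wheel_blue and spindle_blue below 0.005 m and z of wheel_blue in the frame of spindle_blue between 0.016 and 0.0235 m); the robot touches nothing.
It fails at once if the screwdriver was pushed more than 30 mm from its place (distance of screwdriver from where it was at the start of the episode above 0.03 m).
It fails at once if the mould block was pushed more than 30 mm from its place (distance of mould_block from where it was at the start of the episode above 0.03 m).
It also fails if it takes over 96 s, if anything falls off the work surface, if the arm or the gripper's body presses on something with over 40 N, if the wrist force passes 120 N, or if a joint passes its speed limit or range.

ROBOT

A 6-joint arm with a two-finger parallel gripper is mounted at the origin on the work surface. World frame = base frame: x ahead of the robot, y to its left, z up, the work surface at z = 0. Lengths are in m, angles in rad, forces in N, time in s.
With the tool pointing down it reaches from about 0.325 to 0.775 m from the base axis. Payload 5.5 kg.
Tool frame: the origin (TCP) lies at the very end of the fingers, on their centre line; the grasp point (between the pads) lies 19 mm behind it; z points along the fingers, y is the line along which they close (so a half turn about z gives the same grasp; the last joint's range is limited). The gripper opens to 85 mm and grips with 20 to 120 N. Pads are 22 mm wide; open, the fingers measure 114 mm over their backs; the gripper's body (76 mm by 85 mm) begins 54 mm behind the grasp point. The pads swing forward as they close: fully open they stand 13 mm farther back than shut.
Start: joints at [-1.257, 0.091, 1.231, -0, 1.82, -0.057], TCP at [0.217, -0.559, 0.231] pointing down, gripper open.
Joint ranges: [-2.87, 2.87], [-0.86, 2.18], [0.17, 2.46], [-1.51, 4.65], [0.06, 2.69], [-2.65, 2.65]. Speed limits (rad/s): [2.57, 2.57, 3.01, 3.14, 3.14, 3.14].

INTERFACE

Orientations are given as a unit quaternion [w, x, y, z].
In Python, from station import r gives the robot as it stands. The module is installed in compiled form; this text tells all that it offers.
- The arm moves only by the tool apply_moves, never from a script. Its argument "series" is a list of rows, each an object with "claw": the finger opening in mm, from 0 to 85.4; "offset": the shift along the tool's x, y, z in units of 75 cm (1.0 is 75 cm), a list of three; "roll": the turn about the tool's z in units of pi/2 rad (1.0 is pi/2 rad). In form: [{"claw": claw, "offset": [tx, ty, tz], "roll": roll}, ...]. A call has 1 to 12 rows; each row is the pose to reach, as a shift and turn from the pose commanded when the call began, along the tool's axes at that moment; what a row does not reach only later rows make up. A row lasts 1/10 s, in which the tool goes at most 50 mm and 8.59 degrees, less where a joint would pass 70% of its speed; a pose out of reach is approached as far as the arm can. A call with a number of a shift or a turn outside -1 to 1 is refused whole. A call with a gripper value outside its range is refused whole. The fingers move at their own pace and stop on an object; the grip force is fixed at half the most. Time passes only in rows, so rows that repeat a pose let the fingers close. It gives the time, the measured TCP pose, the force, the opening and the grip force at its end, in the units of the state.
- r.sense(): the state, without advancing time (a new reading comes with each control period).
- r.get_image(name): name is "scene" or "top" or "wrist"; returns the picture (384x512x3 uint8, blue, green, red); there is no depth.
- r.calibration(name): a dict with "intrinsics" (3x3 intrinsics, pixels), "origin" and "orientation" of the camera in the world. Camera axes: x right, y down, z forward; pixel columns grow to the right and rows downward; lengths in m; the calibration is good to about 2 mm. A picture is of the moment at which its call begins: read the wrist's pose just before it. calibration takes no time and is no camera call; for the wrist camera it gives the pose at the moment of the call.
- r.job_done(): hands the job in; it is judged then, once.
The state is a dict: "time": time; "joint_pos": joint angles; "joint_velocities": joint speeds; "tau": joint torques, N m; "eef_pos": TCP position; "tcp_rot": TCP orientation; "force": force on the tool from outside, world axes, zero at the start; "torque": the same for the moment, N m; "opening": finger opening in m; "gripper_force": force on a finger pad.
Only numpy, scipy, OpenCV 4.12 (cv2) and the standard library are available. Lean on these libraries where they do the work, as an engineer would, in place of code of your own. Each camera call takes 0.05 s, during which the arm holds its last target. There are 200 camera calls.

## Working session

There is one attempt and no reset: what is moved stays moved. The work goes in short steps, Python scripts to look and compute and a tool call to move; the robot and the scene stay as the last step left them, time stands still between calls to the robot, and variables do not carry over. Pictures are saved under pics/ and viewed, at most 14 in all, crops included, and the job is handed in when it is done.

Besides the shell and the picture viewer there is one more tool, called after "Emit:" as name([rows], argument=value, ...), one row to a line, values as JSON. apply_moves: Moves the arm, as the interface text tells. Its arguments: {"type":"object","properties":{"series":{"type":"array"}},"required":["series"]}

```bash
mkdir -p pics
python3 - <<'E'
from station import r
import cv2
print(r.sense())
for n in("scene","top"):
    cv2.imwrite(f"pics/{n}0.png",r.get_image(n)); print(n,r.calibration(n))
E
```

```text
{'time': 0.0, 'joint_pos': array([-1.25667472e+00,  9.18598850e-02,  1.23192022e+00,  4.17949012e-05,
        1.81978741e+00, -5.66849460e-02]), 'joint_velocities': array([-0.00015776,  0.00056993,  0.00104548,  0.00036359,  0.00083761,
        0.00072214]), 'tau': array([ 1.08985205e-03, -4.58726156e+01, -4.18020737e+01, -2.47519637e-05,
        1.15808932e-02, -6.25387401e-06]), 'eef_pos': array([ 0.21735091, -0.55893929,  0.23013086]), 'tcp_rot': array([-9.81863742e-04,  9.82860564e-01,  1.84347867e-01, -1.06659445e-04]), 'force': array([0.31297487, 0.85423698, 0.44943276]), 'torque': array([-0.01418204, -0.02786041, -0.01602274]), 'gripper_force': 0.0, 'opening': 0.08530278312876222}
scene {'intrinsics': array([[353.54089703,   0.        , 255.11975614],
       [  0.        , 353.54089703, 191.1904338 ],
       [  0.        ,   0.        ,   1.        ]]), 'origin': array([ 1.05006059, -0.69230726,  0.65481216]), 'orientation': array([-0.43631456,  0.85598311,  0.24935346, -0.1214305 ])}
top {'intrinsics': array([[388.31031959,   0.        , 254.39505531],
       [  0.        , 388.31031959, 198.87863764],
       [  0.        ,   0.        ,   1.        ]]), 'origin': array([0.36295107, 0.03516677, 1.26407841]), 'orientation': array([ 0.07235571, -0.65966856,  0.74332955, -0.08404299])}
```

View pics/scene0.png

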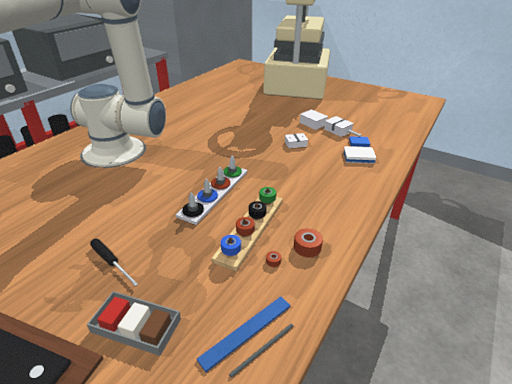

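View pics/top0.png

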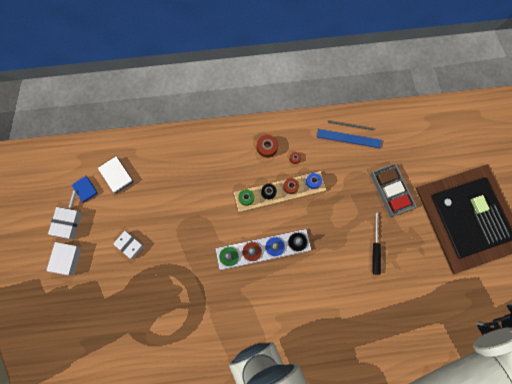

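The row on the rack, from the top view, is green (246,197), black (268,190), brown (291,185) and blue (314,180). The stand has green (229,256), brown (252,251), blue (275,246) and black (298,241). Three things could be taken for wheel_brown: the big ring at (267,145), the small one at (295,157) and the one on the rack at (291,185). I choose the middle-sized one on the rack.

```bash
cat > h.py <<'E'
import numpy as np, cv2
from scipy.spatial.transform import Rotation as R
from station import r
def rot(q): return R.from_quat(np.roll(q,-1)).as_matrix()
def ray(cal,uv,z):
    d=rot(cal["orientation"])@np.linalg.solve(cal["intrinsics"],[uv[0],uv[1],1.0])
    o=cal["origin"]; return o+d*(z-o[2])/d[2]
def proj(cal,p):
    c=cal["intrinsics"]@(rot(cal["orientation"]).T@(np.asarray(p)-cal["origin"])); return c[:2]/c[2]
def fit(P,names):  # row fit: 75 mm pitch
    P=np.array(P); c=P.mean(0); d=P[-1]-P[0]; d/=np.linalg.norm(d)
    return c,d,[c+d*(i-1.5)*.075 for i in range(4)]
E
python3 - <<'E'
from h import *
c=r.calibration("top"); im=cv2.imread("pics/top0.png")
W=[(246,197),(268,190.5),(291,185.5),(314,180.5)];S=[(229,256),(252,251),(275,246),(298,241)]
for L,z in((W,.055),(S,.023)):
    P=[ray(c,p,z)[:2] for p in L]; cc,d,Q=fit(P,0)
    print(np.round(P,4).tolist(),np.linalg.norm(np.diff(P,axis=0),axis=1),np.degrees(np.arctan2(d[1],d[0])),np.round(Q,4).tolist())
for p in((267,145),(295,157)): print(ray(c,p,.025))
cv2.imwrite("pics/crop.png",cv2.resize(im[120:290,200:340],None,fx=3.5,fy=3.5,interpolation=cv2.INTER_CUBIC))
E
```

```text
[[0.643, 0.0245], [0.6559, -0.048], [0.6636, -0.1236], [0.6713, -0.1997]] [0.07366834 0.07600187 0.07648007] -82.80375589162682 [[0.6444, 0.0249], [0.6538, -0.0495], [0.6632, -0.1239], [0.6726, -0.1983]]
[[0.4661, 0.0997], [0.4731, 0.0255], [0.4801, -0.0492], [0.4872, -0.1244]] [0.07459297 0.07504474 0.07550063] -84.62072900047652 [[0.4661, 0.0999], [0.4731, 0.0252], [0.4801, -0.0494], [0.4872, -0.1241]]
[ 0.82065215 -0.06680104  0.025     ]
[ 0.76730817 -0.15469715  0.025     ]
```

View pics/crop.png

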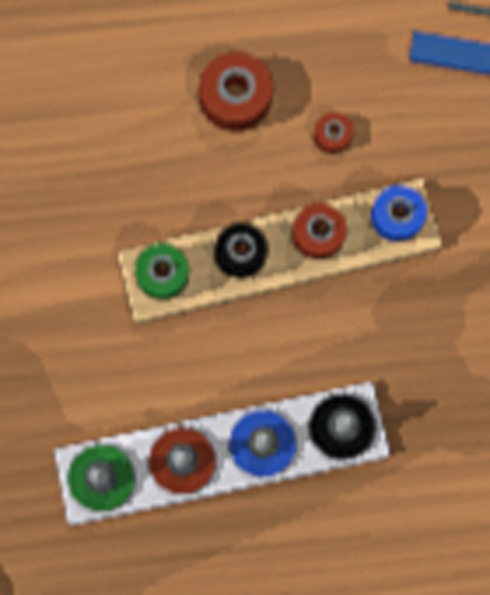

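The crop confirms it: the rack's brown wheel (320,228 in the crop) is the same size as its neighbours, while the rings at (236,88) and (335,131) are the large and small ones. Next I'll move to a viewing pose between the rows.

```bash
cat >> h.py <<'E'
YAW=96.3
def go(p,yaw=None,s=None):  # offset/roll from present pose to world p, tool-x heading yaw (deg)
    s=s or r.sense(); M=rot(s["tcp_rot"]); o=M.T@(np.asarray(p)-s["eef_pos"])/.75
    h=np.degrees(np.arctan2(M[1,0],M[0,0])); a=0 if yaw is None else -((yaw-h+180)%360-180)/90
    print("offset",np.round(o,4).tolist(),"roll",round(a,4),"heading",round(h,2),"pos",np.round(s["eef_pos"],4),"tilt",np.round(M[:2,2],4),"t",s["time"])
E
python3 -c "
from h import *
go([.56,-.05,.33],YAW)"
```

```text
offset [0.6717, -0.4672, -0.1321] roll -0.8339 heading 21.25 pos [ 0.2174 -0.559   0.2302] tilt [-0.0005  0.0017] t 0.1
```

Emit:
apply_moves([
  {"claw": 85, "offset": [0.67, -0.467, -0.132], "roll": -0.834},
  {"claw": 85, "offset": [0.67, -0.467, -0.132], "roll": -0.834},
  {"claw": 85, "offset": [0.67, -0.467, -0.132], "roll": -0.834},
  {"claw": 85, "offset": [0.67, -0.467, -0.132], "roll": -0.834},
  {"claw": 85, "offset": [0.67, -0.467, -0.132], "roll": -0.834},
  {"claw": 85, "offset": [0.67, -0.467, -0.132], "roll": -0.834},
  {"claw": 85, "offset": [0.67, -0.467, -0.132], "roll": -0.834},
  {"claw": 85, "offset": [0.67, -0.467, -0.132], "roll": -0.834},
  {"claw": 85, "offset": [0.67, -0.467, -0.132], "roll": -0.834},
  {"claw": 85, "offset": [0.67, -0.467, -0.132], "roll": -0.834},
  {"claw": 85, "offset": [0.67, -0.467, -0.132], "roll": -0.834},
  {"claw": 85, "offset": [0.67, -0.467, -0.132], "roll": -0.834},
])

```text
time: 1.3
eef_pos: [0.5483, -0.0655, 0.327]
tcp_rot: [-0.0, 0.667, 0.745, -0.0]
force: [1.0, -1.0, 0.5]
opening: 0.085
gripper_force: 0.0
```

Run:
```python
from h import *
s=r.sense(); c=r.calibration("wrist"); im=r.get_image("wrist"); cv2.imwrite("pics/w1.png",im); cv2.imwrite("pics/w1b.png",im)
import pickle; pickle.dump(c,open("w1.pkl","wb")); print(c,s["eef_pos"]); go([.56,-.05,.33],YAW)
```

```text
{'intrinsics': array([[334.94314075,   0.        , 256.20476245],
       [  0.        , 334.94314075, 197.71288422],
       [  0.        ,   0.        ,   1.        ]]), 'origin': array([0.5399869 , 0.00526654, 0.46902298]), 'orientation': array([0.14293867, 0.98820511, 0.05445841, 0.00731251])} [ 0.54827642 -0.06552186  0.3269638 ]
offset [0.011, 0.0131, -0.0042] roll 0.0044 heading 96.7 pos [ 0.5512 -0.0593  0.3268] tilt [0.0013 0.0043] t 1.35
```

View pics/w1.png

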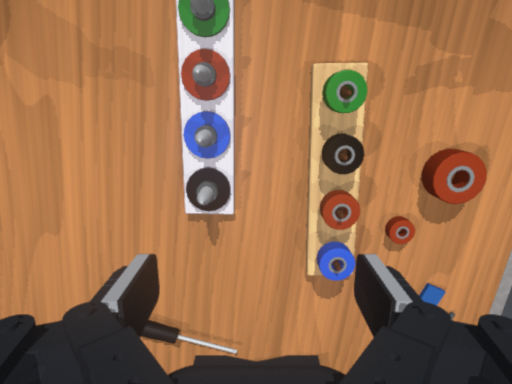

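The wrist view, taken while the arm was still settling, shows the spindles from top to bottom: green (204,9), brown (206,75), blue (207,135) and black (208,189). The wheel bores are at green (347,92), black (344,155), brown (341,212) and blue (337,265). I'll repeat it at rest and measure automatically.

Run:
```python
from h import *
c=r.calibration("wrist"); im=r.get_image("wrist"); cv2.imwrite("pics/w2.png",im)
import pickle; pickle.dump(c,open("w2.pkl","wb")); go([.56,-.05,.33],YAW)
cc=pickle.load(open("w1.pkl","rb"))
hsv=cv2.cvtColor(im,cv2.COLOR_BGR2HSV)
# rows from w1 pixels -> predicted in w2
W={"green":(347,92),"black":(344,155),"brown":(341,212),"blue":(337,265)};S={"green":(204,9),"brown":(206,75),"blue":(207,135),"black":(208,189)}
for L,z in((W,.055),(S,.023)):
    P=[ray(cc,p,z)[:2] for p in L.values()]; _,d,Q=fit(P,0)
    print(np.round(P,4).tolist(),np.linalg.norm(np.diff(P,axis=0),axis=1).round(4),np.degrees(np.arctan2(d[1],d[0])))
    print([proj(c,ray(cc,p,z)).round(1).tolist() for p in L.values()])
cv2.imwrite("pics/w2c.png",cv2.resize(im[0:300,165:385],None,fx=2,fy=2,interpolation=cv2.INTER_CUBIC))
```

```text
offset [0.0149, 0.0155, -0.0048] roll 0.0046 heading 96.71 pos [ 0.5498 -0.0625  0.3264] tilt [-0.0004  0.002 ] t 1.4
[[0.6451, 0.0246], [0.6552, -0.0494], [0.6651, -0.1235], [0.6735, -0.1997]] [0.0746 0.0748 0.0767] -82.77323792113108
[[343.3, 98.7], [340.1, 161.0], [337.0, 217.5], [332.9, 270.2]]
[[0.4665, 0.1003], [0.4738, 0.0267], [0.4801, -0.0473], [0.4865, -0.1206]] [0.0739 0.0743 0.0736] -84.80634947118419
[[201.7, 15.2], [203.3, 80.6], [204.1, 140.0], [204.8, 193.7]]
```

View pics/w2c.png

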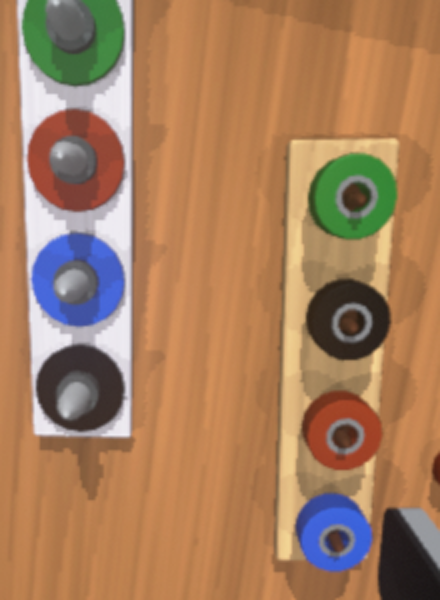

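```bash
python3 -c "
from h import *
go([.6448,.0249,.10],96.7)"
```

```text
offset [0.1002, 0.1395, 0.302] roll 0.0001 heading 96.71 pos [ 0.5498 -0.0625  0.3264] tilt [-0.0004  0.002 ] t 1.4
```

Emit:
apply_moves([
  {"claw": 85, "offset": [0.1, 0.14, 0.302], "roll": 0},
  {"claw": 85, "offset": [0.1, 0.14, 0.302], "roll": 0},
  {"claw": 85, "offset": [0.1, 0.14, 0.302], "roll": 0},
  {"claw": 85, "offset": [0.1, 0.14, 0.302], "roll": 0},
  {"claw": 85, "offset": [0.1, 0.14, 0.302], "roll": 0},
  {"claw": 85, "offset": [0.1, 0.14, 0.302], "roll": 0},
  {"claw": 85, "offset": [0.1, 0.14, 0.302], "roll": 0},
  {"claw": 85, "offset": [0.1, 0.14, 0.302], "roll": 0},
  {"claw": 85, "offset": [0.1, 0.14, 0.302], "roll": 0},
])

```text
time: 2.3
eef_pos: [0.6448, 0.0176, 0.1042]
tcp_rot: [0.002, 0.668, 0.745, 0.002]
force: [-0.1, -0.0, 0.5]
opening: 0.085
gripper_force: 0.0
```

Run:
```python
from h import *
c=r.calibration("wrist"); im=r.get_image("wrist"); cv2.imwrite("pics/w3.png",im)
go([.6448,.0249,.022],96.7)
print([proj(c,p).round(1) for p in ([.6448,.0249,.055],[.6448,.0249,.068],[.6544,-.0495,.055])])
```

```text
offset [0.0097, 0.0006, 0.1094] roll -0.0051 heading 96.25 pos [0.6447 0.0176 0.1041] tilt [ 0.0051 -0.0004] t 2.35
[array([258.3, 209.6]), array([258.5, 216.9]), array([260.3, 316.5])]
```

View pics/w3.png

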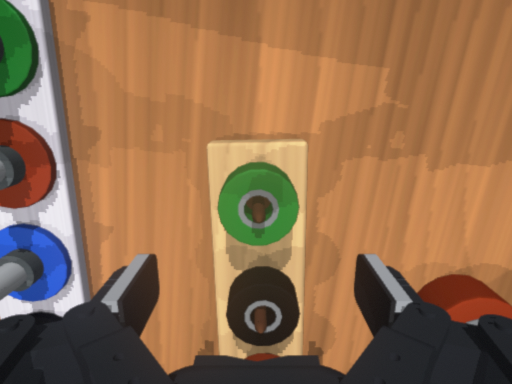

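The green wheel's ring is at (258,209), within a pixel of the prediction, so I'll descend and grip.

Emit:
apply_moves([
  {"claw": 85, "offset": [0.0097, 0.0006, 0.04], "roll": 0},
  {"claw": 85, "offset": [0.0097, 0.0006, 0.08], "roll": 0},
  {"claw": 85, "offset": [0.0097, 0.0006, 0.109], "roll": 0},
  {"claw": 85, "offset": [0.0097, 0.0006, 0.109], "roll": 0},
  {"claw": 85, "offset": [0.0097, 0.0006, 0.109], "roll": 0},
  {"claw": 40, "offset": [0.0097, 0.0006, 0.109], "roll": 0},
  {"claw": 40, "offset": [0.0097, 0.0006, 0.109], "roll": 0},
  {"claw": 40, "offset": [0.0097, 0.0006, 0.109], "roll": 0},
  {"claw": 40, "offset": [0.0097, 0.0006, 0.109], "roll": 0},
  {"claw": 40, "offset": [0.0097, 0.0006, 0.109], "roll": 0},
])

```text
time: 3.35
eef_pos: [0.6446, 0.0258, 0.0211]
tcp_rot: [0.001, 0.667, 0.745, 0.001]
force: [-0.8, -0.1, 5.8]
opening: 0.0481
gripper_force: 62.4
```

```bash
python3 -c "
from h import *
s=r.sense();print(s['opening'],s['gripper_force'],s['force'])
go([.6448,.0249,.022],96.3)"
```

```text
0.04809292099532319 62.39182719611563 [-0.83949017 -0.05242917  5.80047324]
offset [-0.0012, 0.0002, -0.0013] roll 0.0001 heading 96.31 pos [0.6446 0.0258 0.0211] tilt [ 0.0035 -0.0002] t 3.35
```

```bash
python3 -c "
from h import *
go([.4663,.1005,.115],95.8)"
```

```text
offset [0.125, -0.2249, -0.1261] roll 0.0056 heading 96.31 pos [0.6446 0.0258 0.0211] tilt [ 0.0035 -0.0002] t 3.35
```

Emit:
apply_moves([
  {"claw": 40, "offset": [0, 0, -0.06], "roll": 0},
  {"claw": 40, "offset": [0, 0, -0.125], "roll": 0},
  {"claw": 40, "offset": [0, 0, -0.125], "roll": 0},
  {"claw": 40, "offset": [0.125, -0.225, -0.126], "roll": 0},
  {"claw": 40, "offset": [0.125, -0.225, -0.126], "roll": 0},
  {"claw": 40, "offset": [0.125, -0.225, -0.126], "roll": 0},
  {"claw": 40, "offset": [0.125, -0.225, -0.126], "roll": 0},
  {"claw": 40, "offset": [0.125, -0.225, -0.126], "roll": 0},
  {"claw": 40, "offset": [0.125, -0.225, -0.126], "roll": 0},
  {"claw": 40, "offset": [0.125, -0.225, -0.126], "roll": 0},
  {"claw": 40, "offset": [0.125, -0.225, -0.126], "roll": 0},
])

```text
time: 4.45
eef_pos: [0.4663, 0.1001, 0.1134]
tcp_rot: [0.0, 0.667, 0.745, 0.0]
force: [0.7, -0.4, 0.1]
opening: 0.048
gripper_force: 64.8
```

Run:
```python
from h import *
c=r.calibration("wrist"); im=r.get_image("wrist"); cv2.imwrite("pics/w4.png",im)
s=r.sense();print(s['opening'],s['gripper_force'],s['force'])
go([.4663,.1005,.115],95.8)
print([proj(c,p).round(1) for p in ([.4663,.1,.079],[.4663,.1,.023],[.4735,.0257,.023],[.4735,.0257,.079],np.r_[s["eef_pos"][:2],s["eef_pos"][2]+.034])])
```

```text
0.04809293782536199 64.79548541014083 [ 0.08322583 -0.61499574 -0.82975733]
offset [0.0005, 0.0002, -0.0023] roll 0.005 heading 96.25 pos [0.4662 0.1001 0.1132] tilt [-0.0001 -0.0001] t 4.5
[array([257.4, 230.3]), array([257.1, 201.3]), array([255.9, 291.7]), array([255.8, 340.9]), array([257.6, 299.5])]
```

View pics/w4.png

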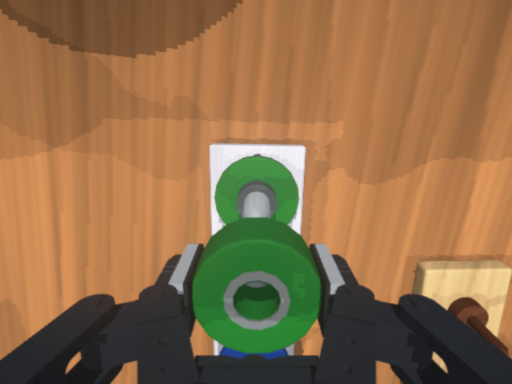

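The held wheel's bore is at (257,300) as predicted, and the spindle flange is at about (257,197). I'll check the flange outline numerically before going down.

```bash
cat >> h.py <<'E'
from scipy.optimize import least_squares
RNG={"green":((40,80,30),(80,255,255)),"blue":((100,80,40),(130,255,255)),"brown":((0,110,50),(9,255,255)),"black":((0,0,0),(180,255,70))}
def flange(im,c,col,p0,span=150):
    # fit flange rim (z=.023, r=.031) centre to mask rim points, sampled radially on camera-far side
    m=cv2.inRange(cv2.cvtColor(im,cv2.COLOR_BGR2HSV),*[np.array(v,np.uint8) for v in RNG[col]])
    A=np.radians(np.linspace(96-span/2,96+span/2,41)); pts=[]
    for a in A:
        rr=np.arange(.022,.045,.0003); uv=[proj(c,[p0[0]+q*np.cos(a),p0[1]+q*np.sin(a),.023]) for q in rr]
        v=np.array([m[int(round(y)),int(round(x))]>0 if 0<=x<511.4 and 0<=y<383.4 else 0 for x,y in uv])
        if v[0] and not v.all(): i=np.argmin(v); pts.append([p0[0]+rr[i]*np.cos(a),p0[1]+rr[i]*np.sin(a)])
    pts=np.array(pts); f=least_squares(lambda q:np.hypot(*(pts-q[:2]).T)-q[2],[*p0,.031],loss="soft_l1",f_scale=.0005)
    g=least_squares(lambda q:np.hypot(*(pts-q).T)-.031,p0,loss="soft_l1",f_scale=.0005)
    print(col,"rim pts",len(pts),"free",f.x.round(4),"r fixed",g.x.round(4)); return g.x
E
python3 - <<'E'
from h import *
c=r.calibration("wrist"); im=cv2.imread("pics/w4.png")
flange(im,c,"green",[.4663,.1])
import pickle; im=cv2.imread("pics/w2.png"); c=pickle.load(open("w2.pkl","rb"))
for k,p in (("brown",(.4735,.0257)),("blue",(.4803,-.0487)),("black",(.487,-.123))): flange(im,c,k,p,340)
E
```

```text
green rim pts 41 free [0.4653 0.1029 0.0299] r fixed [0.4654 0.1016]
brown rim pts 41 free [0.4727 0.0271 0.0301] r fixed [0.4726 0.0269]
blue rim pts 41 free [ 0.4794 -0.0473  0.0307] r fixed [ 0.4794 -0.0474]
black rim pts 36 free [ 0.4864 -0.1211  0.0294] r fixed [ 0.4855 -0.1219]
```

```bash
python3 -c "
from h import *
go([.4655,.1013,.036],95.8)"
```

```text
offset [0.0017, -0.0007, 0.103] roll 0.005 heading 96.25 pos [0.4662 0.1001 0.1132] tilt [-0.0001 -0.0001] t 4.5
```

Emit:
apply_moves([
  {"claw": 40, "offset": [0.0017, -0.0007, 0.02], "roll": 0},
  {"claw": 40, "offset": [0.0017, -0.0007, 0.04], "roll": 0},
  {"claw": 40, "offset": [0.0017, -0.0007, 0.055], "roll": 0},
  {"claw": 40, "offset": [0.0017, -0.0007, 0.07], "roll": 0},
  {"claw": 40, "offset": [0.0017, -0.0007, 0.08], "roll": 0},
  {"claw": 40, "offset": [0.0017, -0.0007, 0.09], "roll": 0},
  {"claw": 40, "offset": [0.0017, -0.0007, 0.1], "roll": 0},
  {"claw": 40, "offset": [0.0017, -0.0007, 0.1], "roll": 0},
])

```text
time: 5.3
eef_pos: [0.4659, 0.1022, 0.0378]
tcp_rot: [0.001, 0.667, 0.745, 0.001]
force: [8.9, 3.6, -5.6]
opening: 0.0481
gripper_force: 64.3
```

```bash
python3 -c "
from h import *
s=r.sense();print(s['opening'],s['force'],s['torque'])
go([.4655,.1013,.024],95.8)"
```

```text
0.04813294439640219 [ 8.89388222  3.63748577 -5.63966505] [ 0.53483008 -1.46635774 -0.01461321]
offset [-0.0011, -0.0007, 0.0184] roll 0.0057 heading 96.31 pos [0.4659 0.1022 0.0378] tilt [0.0033 0.001 ] t 5.3
```

Emit:
apply_moves([
  {"claw": 40, "offset": [0.0007, 0.0015, 0.003], "roll": 0},
  {"claw": 40, "offset": [0.0007, 0.0015, 0.007], "roll": 0},
  {"claw": 40, "offset": [0.0007, 0.0015, 0.011], "roll": 0},
  {"claw": 40, "offset": [0.0007, 0.0015, 0.015], "roll": 0},
  {"claw": 40, "offset": [0.0007, 0.0015, 0.015], "roll": 0},
  {"claw": 40, "offset": [0.0007, 0.0015, 0.015], "roll": 0},
])

```text
time: 5.9
eef_pos: [0.4661, 0.1023, 0.0277]
tcp_rot: [0.0, 0.667, 0.745, 0.0]
force: [2.1, 0.1, 5.3]
opening: 0.0478
gripper_force: 65.6
```

```bash
python3 -c "
from h import *
s=r.sense();print(s['opening'],s['force'],s['torque'])
go([.4655,.1013,.024],95.8)"
```

```text
0.04776428954334587 [2.12082604 0.07022093 5.34332802] [-0.05319047 -0.33212444  0.02004084]
offset [-0.0012, -0.001, 0.0049] roll 0.0056 heading 96.3 pos [0.4661 0.1023 0.0277] tilt [ 0.0012 -0.0001] t 5.9
```

Emit:
apply_moves([
  {"claw": 40, "offset": [0.0, 0.0005, 0.003], "roll": 0},
  {"claw": 40, "offset": [0.0, 0.0005, 0.005], "roll": 0},
  {"claw": 40, "offset": [0.0, 0.0005, 0.007], "roll": 0},
  {"claw": 40, "offset": [0.0, 0.0005, 0.007], "roll": 0},
  {"claw": 40, "offset": [0.0, 0.0005, 0.007], "roll": 0},
])

```text
time: 6.4
eef_pos: [0.4662, 0.1023, 0.026]
tcp_rot: [0.0, 0.667, 0.745, 0.0]
force: [-10.7, -1.9, 26.7]
opening: 0.0477
gripper_force: 68.1
```

```bash
python3 -c "
from h import *
s=r.sense();print(s['opening'],s['force'],s['torque'])
go([.4655,.1013,.024],95.8)"
```

```text
0.04765490207954653 [-10.70098289  -1.92202202  26.69104155] [-0.38871833  1.85263529  0.01496956]
offset [-0.0012, -0.0011, 0.0026] roll 0.0057 heading 96.31 pos [0.4662 0.1023 0.026 ] tilt [ 0.0009 -0.0003] t 6.4
```

Emit:
apply_moves([
  {"claw": 40, "offset": [0.0, 0.0, -0.005], "roll": 0},
  {"claw": 85, "offset": [0.0, 0.0, -0.005], "roll": 0},
  {"claw": 85, "offset": [0.0, 0.0, -0.005], "roll": 0},
  {"claw": 85, "offset": [0.0, 0.0, -0.005], "roll": 0},
  {"claw": 85, "offset": [0.0, 0.0, -0.005], "roll": 0},
  {"claw": 85, "offset": [0, 0, -0.06], "roll": 0},
  {"claw": 85, "offset": [0.0, 0.0, -0.12], "roll": 0},
  {"claw": 85, "offset": [0.0, 0.0, -0.12], "roll": 0},
  {"claw": 85, "offset": [0.0, 0.0, -0.12], "roll": 0},
])

```text
time: 7.3
eef_pos: [0.4669, 0.1026, 0.1131]
tcp_rot: [0.001, 0.667, 0.745, 0.001]
force: [-0.6, 0.8, -0.3]
opening: 0.0845
gripper_force: 0.0
```

Run:
```python
from h import *
c=r.calibration("wrist"); im=r.get_image("wrist"); cv2.imwrite("pics/w5.png",im)
s=r.sense();print(s['opening'],s['force'])
print("rim top/nose pred",[proj(c,p).round(1) for p in ([.4662,.1023,.060],[.4662,.1023,.035],[.4662,.1023,.079])])
go([.654,-.0497,.115],97)
```

```text
0.0849702242343012 [ 0.37883766 -0.25297209  0.26210929]
rim top/nose pred [array([256. , 219.1]), array([255.9, 206.6]), array([256. , 230.7])]
offset [-0.2291, 0.2269, -0.005] roll -0.0077 heading 96.31 pos [0.466  0.1024 0.1113] tilt [-0.0003 -0.0001] t 7.35
```

View pics/w5.png

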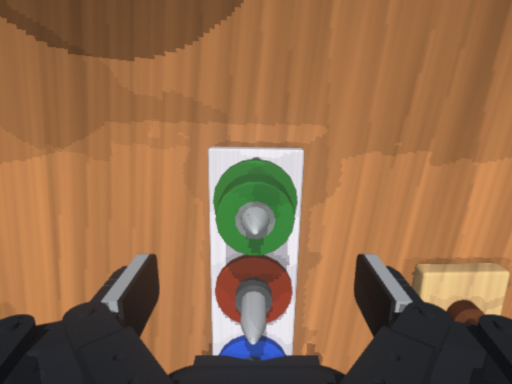

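The green wheel is seated: its ring is at (256,219), the height expected on the collar. Next is black.

Emit:
apply_moves([
  {"claw": 85, "offset": [-0.228, 0.229, -0.005], "roll": 0},
  {"claw": 85, "offset": [-0.228, 0.229, -0.005], "roll": 0},
  {"claw": 85, "offset": [-0.228, 0.229, -0.005], "roll": 0},
  {"claw": 85, "offset": [-0.228, 0.229, -0.005], "roll": 0},
  {"claw": 85, "offset": [-0.228, 0.229, -0.005], "roll": 0},
  {"claw": 85, "offset": [-0.228, 0.229, -0.005], "roll": 0},
  {"claw": 85, "offset": [-0.228, 0.229, -0.005], "roll": 0},
  {"claw": 85, "offset": [-0.228, 0.229, -0.005], "roll": 0},
  {"claw": 85, "offset": [-0.228, 0.229, -0.005], "roll": 0},
])

```text
time: 8.25
eef_pos: [0.6549, -0.0476, 0.1157]
tcp_rot: [-0.0, 0.667, 0.745, 0.0]
force: [-0.1, 0.6, 0.3]
opening: 0.0847
gripper_force: 0.0
```

```bash
cat >> h.py <<'E'
def ring(im,c,p,z=.055):  # grey bush ring centre near predicted p -> world
    hs=cv2.cvtColor(im,cv2.COLOR_BGR2HSV); m=((hs[...,1]<70)&(hs[...,2]>95)&(hs[...,2]<215)).astype(np.uint8)
    u=proj(c,[*p,z]); yy,xx=np.mgrid[:384,:512]; m[np.hypot(xx-u[0],yy-u[1])>34]=0
    pts=cv2.findNonZero(m)
    if pts is None: print("no ring"); return
    (x,y),(a,b),_=cv2.minAreaRect(cv2.convexHull(pts)); w=ray(c,(x,y),z); print("ring px",round(x,1),round(y,1),"size",round(a,1),round(b,1),"pred",u.round(1),"world",w.round(4)); return w
E
python3 - <<'E'
from h import *
c=r.calibration("wrist"); im=r.get_image("wrist"); cv2.imwrite("pics/w6.png",im)
ring(im,c,(.6555,-.0487)); ring(im,c,(.6645,-.123))
go([.6555,-.0487,.022],96.3)
E
```

```text
ring px 259.0 216.5 size 35.0 38.0 pred [258.1 216.4] world [ 0.6561 -0.0487  0.055 ]
ring px 260.5 317.5 size 29.0 33.0 pred [258.9 316.5] world [ 0.6657 -0.1237  0.055 ]
offset [-0.0014, 0.0004, 0.1255] roll 0.0008 heading 96.38 pos [ 0.655  -0.0477  0.1161] tilt [0.0007 0.    ] t 8.3
```

Emit:
apply_moves([
  {"claw": 85, "offset": [-0.0014, 0.001, 0.05], "roll": 0},
  {"claw": 85, "offset": [-0.0014, 0.001, 0.1], "roll": 0},
  {"claw": 85, "offset": [-0.0014, 0.001, 0.1255], "roll": 0},
  {"claw": 85, "offset": [-0.0014, 0.001, 0.1255], "roll": 0},
  {"claw": 85, "offset": [-0.0014, 0.001, 0.1255], "roll": 0},
  {"claw": 40, "offset": [-0.0014, 0.001, 0.1255], "roll": 0},
  {"claw": 40, "offset": [-0.0014, 0.001, 0.1255], "roll": 0},
  {"claw": 40, "offset": [-0.0014, 0.001, 0.1255], "roll": 0},
  {"claw": 40, "offset": [-0.0014, 0.001, 0.1255], "roll": 0},
  {"claw": 40, "offset": [-0.0014, 0.001, 0.1255], "roll": 0},
])

```text
time: 9.3
eef_pos: [0.6576, -0.0498, 0.0237]
tcp_rot: [0.001, 0.667, 0.745, 0.001]
force: [-1.1, -0.1, 5.5]
opening: 0.0482
gripper_force: 62.6
```

```bash
python3 -c "
from h import *
s=r.sense();print(s['opening'],s['force'])
go([.4872,-.1215,.115],96.3)"
```

```text
0.048157957723264797 [-1.10591931 -0.10411053  5.53286957]
offset [-0.0702, -0.2359, -0.1224] roll 0.0 heading 96.3 pos [ 0.6576 -0.0498  0.0237] tilt [ 0.0034 -0.0003] t 9.3
```

Emit:
apply_moves([
  {"claw": 40, "offset": [0, 0, -0.06], "roll": 0},
  {"claw": 40, "offset": [0, 0, -0.122], "roll": 0},
  {"claw": 40, "offset": [0, 0, -0.122], "roll": 0},
  {"claw": 40, "offset": [-0.0715, -0.236, -0.122], "roll": 0},
  {"claw": 40, "offset": [-0.0715, -0.236, -0.122], "roll": 0},
  {"claw": 40, "offset": [-0.0715, -0.236, -0.122], "roll": 0},
  {"claw": 40, "offset": [-0.0715, -0.236, -0.122], "roll": 0},
  {"claw": 40, "offset": [-0.0715, -0.236, -0.122], "roll": 0},
  {"claw": 40, "offset": [-0.0715, -0.236, -0.122], "roll": 0},
  {"claw": 40, "offset": [-0.0715, -0.236, -0.122], "roll": 0},
  {"claw": 40, "offset": [-0.0715, -0.236, -0.122], "roll": 0},
  {"claw": 40, "offset": [-0.0715, -0.236, -0.122], "roll": 0},
])

```text
time: 10.5
eef_pos: [0.4871, -0.122, 0.1127]
tcp_rot: [-0.0, 0.667, 0.745, -0.0]
force: [0.0, 0.3, -0.5]
opening: 0.0481
gripper_force: 62.5
```

Run:
```python
from h import *
c=r.calibration("wrist"); im=r.get_image("wrist"); cv2.imwrite("pics/w7.png",im)
s=r.sense();print(s['opening'],s['force'])
w=ring(im,c,s["eef_pos"][:2],s["eef_pos"][2]+.0313); print(w-s["eef_pos"])
flange(im,c,"black",(.4865,-.1213))
go([.4872,-.1215,.036],96.3)
```

```text
0.047901888822035096 [ 0.08923951  0.56619526 -1.21805062]
ring px 256.3 294.3 size 63.9 58.5 pred [257.5 295.7] world [ 0.4864 -0.1215  0.1439]
[-0.00053856  0.00055217  0.0313    ]
black rim pts 3 free [-41.1367 -40.8459  58.2539] r fixed [ 0.4848 -0.1327]
offset [0.0006, 0.0005, 0.1022] roll 0.0006 heading 96.36 pos [ 0.4869 -0.122   0.1126] tilt [-0.0005  0.0002] t 10.55
```

Emit:
apply_moves([
  {"claw": 40, "offset": [0.0, 0.0005, 0.02], "roll": 0},
  {"claw": 40, "offset": [0.0, 0.0005, 0.04], "roll": 0},
  {"claw": 40, "offset": [0.0, 0.0005, 0.055], "roll": 0},
  {"claw": 40, "offset": [0.0, 0.0005, 0.07], "roll": 0},
  {"claw": 40, "offset": [0.0, 0.0005, 0.08], "roll": 0},
  {"claw": 40, "offset": [0.0, 0.0005, 0.09], "roll": 0},
  {"claw": 40, "offset": [0.0, 0.0005, 0.098], "roll": 0},
  {"claw": 40, "offset": [0.0, 0.0005, 0.098], "roll": 0},
])

```text
time: 11.35
eef_pos: [0.4868, -0.1225, 0.0386]
tcp_rot: [0.0, 0.667, 0.745, -0.0]
force: [1.4, -1.8, -2.9]
opening: 0.048
gripper_force: 62.5
```

```bash
python3 -c "
from h import *
s=r.sense();print(s['opening'],s['force'],s['torque'])
go([.4872,-.1215,.0287],96.3)"
```

```text
0.047951827517065594 [ 1.3963297  -1.79991691 -2.88752027] [-0.27565304 -0.21068804 -0.02613573]
offset [0.0013, 0.0007, 0.0132] roll -0.0001 heading 96.3 pos [ 0.4868 -0.1225  0.0386] tilt [-0.0001 -0.0003] t 11.35
```

Emit:
apply_moves([
  {"claw": 40, "offset": [-0.0004, 0.0005, 0.004], "roll": 0},
  {"claw": 40, "offset": [-0.0004, 0.0005, 0.008], "roll": 0},
  {"claw": 40, "offset": [-0.0004, 0.0005, 0.012], "roll": 0},
  {"claw": 40, "offset": [-0.0004, 0.0005, 0.015], "roll": 0},
  {"claw": 40, "offset": [-0.0004, 0.0005, 0.017], "roll": 0},
  {"claw": 40, "offset": [-0.0004, 0.0005, 0.019], "roll": 0},
  {"claw": 40, "offset": [-0.0004, 0.0005, 0.019], "roll": 0},
  {"claw": 40, "offset": [-0.0004, 0.0005, 0.019], "roll": 0},
])

```text
time: 12.15
eef_pos: [0.487, -0.1227, 0.0287]
tcp_rot: [0.0, 0.667, 0.745, -0.0]
force: [-14.3, 2.1, 20.9]
opening: 0.048
gripper_force: 65.2
```

```bash
python3 -c "
from h import *
s=r.sense();print(s['opening'],s['force'],s['torque'])
go([.4872,-.1215,.0287],96.3)"
```

```text
0.04801429009383804 [-14.30174892   2.08176621  20.92095289] [0.36532425 2.14834683 0.00853832]
offset [0.0015, 0.0004, -0.0] roll 0.0001 heading 96.31 pos [ 0.487  -0.1227  0.0287] tilt [ 0.0001 -0.0005] t 12.15
```

Height and force both say black is seated. Release, then on to brown.

Emit:
apply_moves([
  {"claw": 40, "offset": [0.0, 0.0, -0.001], "roll": 0},
  {"claw": 85, "offset": [0.0, 0.0, -0.005], "roll": 0},
  {"claw": 85, "offset": [0.0, 0.0, -0.005], "roll": 0},
  {"claw": 85, "offset": [0.0, 0.0, -0.005], "roll": 0},
  {"claw": 85, "offset": [0.0, 0.0, -0.005], "roll": 0},
  {"claw": 85, "offset": [0, 0, -0.06], "roll": 0},
  {"claw": 85, "offset": [0.0, 0.0, -0.12], "roll": 0},
  {"claw": 85, "offset": [0.0, 0.0, -0.12], "roll": 0},
])

```text
time: 12.95
eef_pos: [0.4904, -0.1236, 0.1224]
tcp_rot: [0.005, 0.667, 0.745, 0.002]
force: [0.6, -0.2, 0.3]
opening: 0.085
gripper_force: 0.0
```

Run:
```python
from h import *
c=r.calibration("wrist"); im=r.get_image("wrist"); cv2.imwrite("pics/w8.png",im)
ring(im,c,(.487,-.1222),.060)
go([.6653,-.1235,.115],96.3)
```

```text
ring px 250.4 210.7 size 37.1 35.8 pred [251.2 210.9] world [ 0.4864 -0.1221  0.06  ]
offset [-0.0262, 0.2332, 0.0071] roll 0.0001 heading 96.31 pos [ 0.4893 -0.1232  0.1191] tilt [ 0.0072 -0.0022] t 13.0
```

View pics/w8.png

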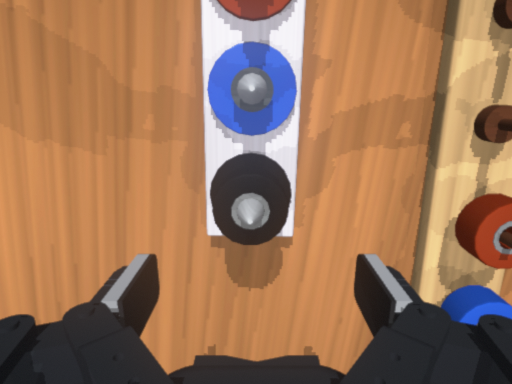

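Black is seated, with its ring at (250,211) against a prediction of (251,211). On to brown.

Emit:
apply_moves([
  {"claw": 85, "offset": [-0.0255, 0.235, 0.0], "roll": 0},
  {"claw": 85, "offset": [-0.0255, 0.235, 0.0], "roll": 0},
  {"claw": 85, "offset": [-0.0255, 0.235, 0.0], "roll": 0},
  {"claw": 85, "offset": [-0.0255, 0.235, 0.0], "roll": 0},
  {"claw": 85, "offset": [-0.0255, 0.235, 0.0], "roll": 0},
  {"claw": 85, "offset": [-0.0255, 0.235, 0.0], "roll": 0},
  {"claw": 85, "offset": [-0.0255, 0.235, 0.0], "roll": 0},
  {"claw": 85, "offset": [-0.0255, 0.235, 0.0], "roll": 0},
])

```text
time: 13.8
eef_pos: [0.6637, -0.1224, 0.1156]
tcp_rot: [0.0, 0.667, 0.745, 0.0]
force: [-0.2, -0.3, -0.2]
opening: 0.0849
gripper_force: 0.0
```

Run:
```python
from h import *
c=r.calibration("wrist"); im=r.get_image("wrist"); cv2.imwrite("pics/w9.png",im)
ring(im,c,(.6653,-.1235)); ring(im,c,(.674,-.198))
go([.6653,-.1235,.023],96.3)
```

```text
ring px 260.5 216.5 size 35.0 37.0 pred [259.6 216.7] world [ 0.6659 -0.1233  0.055 ]
ring px 261.9 325.8 size 60.8 43.4 pred [260. 317.] world [ 0.6761 -0.2051  0.055 ]
offset [-0.0016, 0.0017, 0.1238] roll -0.0002 heading 96.28 pos [ 0.6638 -0.1224  0.1158] tilt [ 0.0008 -0.0002] t 13.85
```

Emit:
apply_moves([
  {"claw": 85, "offset": [-0.0008, 0.0022, 0.05], "roll": 0},
  {"claw": 85, "offset": [-0.0008, 0.0022, 0.1], "roll": 0},
  {"claw": 85, "offset": [-0.0008, 0.0022, 0.1255], "roll": 0},
  {"claw": 85, "offset": [-0.0008, 0.0022, 0.1255], "roll": 0},
  {"claw": 85, "offset": [-0.0008, 0.0022, 0.1255], "roll": 0},
  {"claw": 40, "offset": [-0.0008, 0.0022, 0.1255], "roll": 0},
  {"claw": 40, "offset": [-0.0008, 0.0022, 0.1255], "roll": 0},
  {"claw": 40, "offset": [-0.0008, 0.0022, 0.1255], "roll": 0},
  {"claw": 40, "offset": [-0.0008, 0.0022, 0.1255], "roll": 0},
  {"claw": 40, "offset": [-0.0008, 0.0022, 0.1255], "roll": 0},
])

```text
time: 14.85
eef_pos: [0.6673, -0.1229, 0.0234]
tcp_rot: [0.002, 0.667, 0.745, 0.001]
force: [-0.2, 0.2, 6.3]
opening: 0.048
gripper_force: 62.5
```

```bash
python3 -c "
from h import *
s=r.sense();print(s['opening'],s['force'])
go([.4734,.0275,.115],96.3)"
```

```text
0.0479555034104216 [-0.1796599   0.15626098  6.30319475]
offset [0.2276, -0.2345, -0.1232] roll 0.0001 heading 96.31 pos [ 0.6673 -0.1229  0.0234] tilt [ 0.0033 -0.0008] t 14.85
```

Emit:
apply_moves([
  {"claw": 40, "offset": [0, 0, -0.06], "roll": 0},
  {"claw": 40, "offset": [0, 0, -0.122], "roll": 0},
  {"claw": 40, "offset": [0, 0, -0.122], "roll": 0},
  {"claw": 40, "offset": [0.2275, -0.2345, -0.122], "roll": 0},
  {"claw": 40, "offset": [0.2275, -0.2345, -0.122], "roll": 0},
  {"claw": 40, "offset": [0.2275, -0.2345, -0.122], "roll": 0},
  {"claw": 40, "offset": [0.2275, -0.2345, -0.122], "roll": 0},
  {"claw": 40, "offset": [0.2275, -0.2345, -0.122], "roll": 0},
  {"claw": 40, "offset": [0.2275, -0.2345, -0.122], "roll": 0},
  {"claw": 40, "offset": [0.2275, -0.2345, -0.122], "roll": 0},
  {"claw": 40, "offset": [0.2275, -0.2345, -0.122], "roll": 0},
  {"claw": 40, "offset": [0.2275, -0.2345, -0.122], "roll": 0},
])

```text
time: 16.05
eef_pos: [0.4735, 0.0269, 0.1126]
tcp_rot: [0.0, 0.668, 0.745, 0.0]
force: [0.0, -0.5, -0.4]
opening: 0.048
gripper_force: 62.3
```

Run:
```python
from h import *
c=r.calibration("wrist"); im=r.get_image("wrist"); cv2.imwrite("pics/w10.png",im)
s=r.sense();print(s['opening'],s['force'])
w=ring(im,c,s["eef_pos"][:2],s["eef_pos"][2]+.0316); print(w-s["eef_pos"])
go([.4734,.0275,.038],96.3)
```

```text
0.04776367456082161 [ 0.63745633 -0.5513267  -0.72672674]
ring px 257.0 297.5 size 57.0 64.0 pred [257.6 295.9] world [0.4732 0.0262 0.1441]
[-0.0001412 -0.0007257  0.0316   ]
offset [0.0008, 0.0001, 0.0993] roll -0.0007 heading 96.24 pos [0.4734 0.0269 0.1125] tilt [-0.0002 -0.0001] t 16.1
```

Emit:
apply_moves([
  {"claw": 40, "offset": [0.0015, 0.0003, 0.02], "roll": 0},
  {"claw": 40, "offset": [0.0015, 0.0003, 0.04], "roll": 0},
  {"claw": 40, "offset": [0.0015, 0.0003, 0.055], "roll": 0},
  {"claw": 40, "offset": [0.0015, 0.0003, 0.07], "roll": 0},
  {"claw": 40, "offset": [0.0015, 0.0003, 0.08], "roll": 0},
  {"claw": 40, "offset": [0.0015, 0.0003, 0.09], "roll": 0},
  {"claw": 40, "offset": [0.0015, 0.0003, 0.098], "roll": 0},
  {"claw": 40, "offset": [0.0015, 0.0003, 0.098], "roll": 0},
])

```text
time: 16.9
eef_pos: [0.4729, 0.0283, 0.0383]
tcp_rot: [0.0, 0.667, 0.745, -0.0]
force: [4.4, -3.9, -3.8]
opening: 0.0476
gripper_force: 62.2
```

```bash
python3 -c "
from h import *
s=r.sense();print(s['opening'],s['force'],s['torque'])
go([.4734,.0282,.0284],96.3)"
```

```text
0.04756637119964271 [ 4.39165737 -3.88285734 -3.77042388] [-0.59570039 -0.51506193 -0.00814067]
offset [-0.0002, 0.0007, 0.0131] roll -0.0001 heading 96.29 pos [0.4729 0.0283 0.0383] tilt [ 0.0003 -0.0009] t 16.9
```

Small side forces, which I'll correct while pressing.

Emit:
apply_moves([
  {"claw": 40, "offset": [-0.0006, 0.0008, 0.004], "roll": 0},
  {"claw": 40, "offset": [-0.0006, 0.0008, 0.008], "roll": 0},
  {"claw": 40, "offset": [-0.0006, 0.0008, 0.012], "roll": 0},
  {"claw": 40, "offset": [-0.0006, 0.0008, 0.015], "roll": 0},
  {"claw": 40, "offset": [-0.0006, 0.0008, 0.017], "roll": 0},
  {"claw": 40, "offset": [-0.0006, 0.0008, 0.0195], "roll": 0},
  {"claw": 40, "offset": [-0.0006, 0.0008, 0.0195], "roll": 0},
  {"claw": 40, "offset": [-0.0006, 0.0008, 0.0195], "roll": 0},
])

```text
time: 17.7
eef_pos: [0.4731, 0.0282, 0.0283]
tcp_rot: [0.0, 0.667, 0.745, -0.0]
force: [-14.6, -3.4, 24.3]
opening: 0.0479
gripper_force: 65.4
```

```bash
python3 -c "
from h import *
s=r.sense();print(s['opening'],s['force'],s['torque'])
go([.4734,.0282,.0284],96.3)"
```

```text
0.04785751752679098 [-14.60891311  -3.41111034  24.2713288 ] [-0.62558284  2.3914611   0.02326897]
offset [0.0, 0.0004, -0.0001] roll 0.0001 heading 96.31 pos [0.4731 0.0282 0.0283] tilt [-0.0001 -0.0006] t 17.7
```

Brown is seated. Release and rise.

Emit:
apply_moves([
  {"claw": 40, "offset": [0.0, 0.0, -0.001], "roll": 0},
  {"claw": 85, "offset": [0.0, 0.0, -0.005], "roll": 0},
  {"claw": 85, "offset": [0.0, 0.0, -0.005], "roll": 0},
  {"claw": 85, "offset": [0.0, 0.0, -0.005], "roll": 0},
  {"claw": 85, "offset": [0.0, 0.0, -0.005], "roll": 0},
  {"claw": 85, "offset": [0, 0, -0.06], "roll": 0},
  {"claw": 85, "offset": [0.0, 0.0, -0.12], "roll": 0},
  {"claw": 85, "offset": [0.0, 0.0, -0.12], "roll": 0},
])

```text
time: 18.5
eef_pos: [0.4766, 0.0285, 0.1213]
tcp_rot: [0.004, 0.667, 0.745, 0.004]
force: [0.5, -0.5, 0.4]
opening: 0.0852
gripper_force: 0.0
```

Run:
```python
from h import *
c=r.calibration("wrist"); im=r.get_image("wrist"); cv2.imwrite("pics/w11.png",im)
ring(im,c,(.4734,.0276),.060)
go([.6742,-.1977,.115],96.3)
```

```text
ring px 249.5 215.5 size 35.0 37.0 pred [251.1 215.1] world [0.4724 0.0272 0.06  ]
offset [-0.3289, 0.2302, 0.0059] roll 0.0001 heading 96.31 pos [0.4755 0.0285 0.1181] tilt [0.0071 0.0002] t 18.55
```

Emit:
apply_moves([
  {"claw": 85, "offset": [-0.328, 0.233, 0.0], "roll": 0},
  {"claw": 85, "offset": [-0.328, 0.233, 0.0], "roll": 0},
  {"claw": 85, "offset": [-0.328, 0.233, 0.0], "roll": 0},
  {"claw": 85, "offset": [-0.328, 0.233, 0.0], "roll": 0},
  {"claw": 85, "offset": [-0.328, 0.233, 0.0], "roll": 0},
  {"claw": 85, "offset": [-0.328, 0.233, 0.0], "roll": 0},
  {"claw": 85, "offset": [-0.328, 0.233, 0.0], "roll": 0},
  {"claw": 85, "offset": [-0.328, 0.233, 0.0], "roll": 0},
  {"claw": 85, "offset": [-0.328, 0.233, 0.0], "roll": 0},
  {"claw": 85, "offset": [-0.328, 0.233, 0.0], "roll": 0},
])

```text
time: 19.55
eef_pos: [0.6738, -0.1956, 0.1155]
tcp_rot: [0.0, 0.667, 0.745, 0.0]
force: [0.9, -0.5, -0.2]
opening: 0.0851
gripper_force: 0.0
```

Run:
```python
from h import *
c=r.calibration("wrist"); im=r.get_image("wrist"); cv2.imwrite("pics/w12.png",im)
ring(im,c,(.6742,-.1977))
go([.6745,-.1977,.023],96.3)
```

```text
ring px 257.0 220.0 size 34.0 36.0 pred [257.5 217.9] world [ 0.674  -0.1991  0.055 ]
offset [-0.0027, 0.0004, 0.1238] roll 0.001 heading 96.39 pos [ 0.6738 -0.1957  0.1158] tilt [ 0.0017 -0.0004] t 19.6
```

Emit:
apply_moves([
  {"claw": 85, "offset": [-0.0038, 0.0006, 0.05], "roll": 0},
  {"claw": 85, "offset": [-0.0038, 0.0006, 0.1], "roll": 0},
  {"claw": 85, "offset": [-0.0038, 0.0006, 0.1255], "roll": 0},
  {"claw": 85, "offset": [-0.0038, 0.0006, 0.1255], "roll": 0},
  {"claw": 85, "offset": [-0.0038, 0.0006, 0.1255], "roll": 0},
  {"claw": 40, "offset": [-0.0038, 0.0006, 0.1255], "roll": 0},
  {"claw": 40, "offset": [-0.0038, 0.0006, 0.1255], "roll": 0},
  {"claw": 40, "offset": [-0.0038, 0.0006, 0.1255], "roll": 0},
  {"claw": 40, "offset": [-0.0038, 0.0006, 0.1255], "roll": 0},
  {"claw": 40, "offset": [-0.0038, 0.0006, 0.1255], "roll": 0},
])

```text
time: 20.6
eef_pos: [0.676, -0.2001, 0.0228]
tcp_rot: [0.002, 0.667, 0.745, 0.001]
force: [-1.1, -0.1, 6.1]
opening: 0.0478
gripper_force: 62.5
```

```bash
python3 -c "
from h import *
s=r.sense();print(s['opening'],s['force'])
go([.4802,-.0471,.115],96.3)"
```

```text
0.0478388003770299 [-1.14653565 -0.06230913  6.09329268]
offset [0.2312, -0.2366, -0.1241] roll 0.0001 heading 96.31 pos [ 0.676  -0.2001  0.0228] tilt [ 0.0034 -0.001 ] t 20.6
```

Emit:
apply_moves([
  {"claw": 40, "offset": [0, 0, -0.06], "roll": 0},
  {"claw": 40, "offset": [0, 0, -0.122], "roll": 0},
  {"claw": 40, "offset": [0, 0, -0.122], "roll": 0},
  {"claw": 40, "offset": [0.23, -0.2365, -0.122], "roll": 0},
  {"claw": 40, "offset": [0.23, -0.2365, -0.122], "roll": 0},
  {"claw": 40, "offset": [0.23, -0.2365, -0.122], "roll": 0},
  {"claw": 40, "offset": [0.23, -0.2365, -0.122], "roll": 0},
  {"claw": 40, "offset": [0.23, -0.2365, -0.122], "roll": 0},
  {"claw": 40, "offset": [0.23, -0.2365, -0.122], "roll": 0},
  {"claw": 40, "offset": [0.23, -0.2365, -0.122], "roll": 0},
  {"claw": 40, "offset": [0.23, -0.2365, -0.122], "roll": 0},
  {"claw": 40, "offset": [0.23, -0.2365, -0.122], "roll": 0},
])

```text
time: 21.8
eef_pos: [0.4805, -0.0484, 0.112]
tcp_rot: [0.0, 0.667, 0.745, 0.0]
force: [-0.3, -0.5, -0.1]
opening: 0.0482
gripper_force: 62.3
```

Run:
```python
from h import *
c=r.calibration("wrist"); im=r.get_image("wrist"); cv2.imwrite("pics/w13.png",im)
s=r.sense();print(s['opening'],s['force'])
w=ring(im,c,s["eef_pos"][:2],s["eef_pos"][2]+.0322); print(w-s["eef_pos"])
go([.4802,-.0471,.038],96.3)
```

```text
0.047769225910566065 [ 0.01873696  0.50059646 -1.24128043]
ring px 256.5 295.0 size 56.0 63.0 pred [257.6 296.7] world [ 0.4799 -0.0478  0.144 ]
[-0.00048836  0.00066344  0.0322    ]
offset [0.0018, -0.0001, 0.0985] roll -0.0005 heading 96.25 pos [ 0.4804 -0.0484  0.1118] tilt [ 0.     -0.0001] t 21.85
```

Emit:
apply_moves([
  {"claw": 40, "offset": [0.0008, 0.0004, 0.02], "roll": 0},
  {"claw": 40, "offset": [0.0008, 0.0004, 0.04], "roll": 0},
  {"claw": 40, "offset": [0.0008, 0.0004, 0.055], "roll": 0},
  {"claw": 40, "offset": [0.0008, 0.0004, 0.07], "roll": 0},
  {"claw": 40, "offset": [0.0008, 0.0004, 0.08], "roll": 0},
  {"claw": 40, "offset": [0.0008, 0.0004, 0.09], "roll": 0},
  {"claw": 40, "offset": [0.0008, 0.0004, 0.097], "roll": 0},
  {"claw": 40, "offset": [0.0008, 0.0004, 0.097], "roll": 0},
])

```text
time: 22.65
eef_pos: [0.4799, -0.0479, 0.0383]
tcp_rot: [0.001, 0.667, 0.745, -0.0]
force: [2.3, -6.2, -4.1]
opening: 0.0477
gripper_force: 62.3
```

```bash
python3 -c "
from h import *
s=r.sense();print(s['opening'],s['force'],s['torque'])
go([.4802,-.0475,.0278],96.3)"
```

```text
0.04768963283462167 [ 2.25426289 -6.20717515 -4.14439636] [-0.88898967 -0.48186843 -0.0113832 ]
offset [0.0005, 0.0004, 0.014] roll -0.0002 heading 96.28 pos [ 0.4799 -0.0479  0.0383] tilt [ 0.0003 -0.0015] t 22.65
```

Emit:
apply_moves([
  {"claw": 40, "offset": [-0.001, 0.0006, 0.004], "roll": 0},
  {"claw": 40, "offset": [-0.001, 0.0006, 0.008], "roll": 0},
  {"claw": 40, "offset": [-0.001, 0.0006, 0.012], "roll": 0},
  {"claw": 40, "offset": [-0.001, 0.0006, 0.015], "roll": 0},
  {"claw": 40, "offset": [-0.001, 0.0006, 0.018], "roll": 0},
  {"claw": 40, "offset": [-0.001, 0.0006, 0.0205], "roll": 0},
  {"claw": 40, "offset": [-0.001, 0.0006, 0.0205], "roll": 0},
  {"claw": 40, "offset": [-0.001, 0.0006, 0.0205], "roll": 0},
])

```text
time: 23.45
eef_pos: [0.4802, -0.0481, 0.0277]
tcp_rot: [0.0, 0.667, 0.745, -0.0]
force: [-16.0, -2.1, 26.4]
opening: 0.0479
gripper_force: 65.7
```

```bash
python3 -c "
from h import *
s=r.sense();print(s['opening'],s['force'],s['torque'])
go([.4802,-.0475,.0278],96.3)"
```

```text
0.04785536700559249 [-16.00050422  -2.06291114  26.35153663] [-0.35567758  2.46403522 -0.00476115]
offset [0.0008, 0.0001, -0.0002] roll 0.0001 heading 96.31 pos [ 0.4802 -0.0481  0.0277] tilt [ 0.0001 -0.0008] t 23.45
```

Blue is seated. Release and rise high enough to view the whole stand.

Emit:
apply_moves([
  {"claw": 40, "offset": [0.0, 0.0, -0.001], "roll": 0},
  {"claw": 85, "offset": [0.0, 0.0, -0.005], "roll": 0},
  {"claw": 85, "offset": [0.0, 0.0, -0.005], "roll": 0},
  {"claw": 85, "offset": [0.0, 0.0, -0.005], "roll": 0},
  {"claw": 85, "offset": [0.0, 0.0, -0.005], "roll": 0},
  {"claw": 85, "offset": [0, 0, -0.06], "roll": 0},
  {"claw": 85, "offset": [0.0, 0.0, -0.3], "roll": 0},
  {"claw": 85, "offset": [0.0, 0.0, -0.3], "roll": 0},
  {"claw": 85, "offset": [0.0, 0.0, -0.3], "roll": 0},
  {"claw": 85, "offset": [0.0, 0.0, -0.3], "roll": 0},
  {"claw": 85, "offset": [0.0, 0.0, -0.3], "roll": 0},
  {"claw": 85, "offset": [0.0, 0.0, -0.3], "roll": 0},
])

```text
time: 24.65
eef_pos: [0.4807, -0.0477, 0.2487]
tcp_rot: [0.0, 0.667, 0.745, 0.0]
force: [0.5, 0.4, -0.5]
opening: 0.085
gripper_force: 0.0
```

Run:
```python
from h import *
c=r.calibration("wrist"); im=r.get_image("wrist"); s=r.get_image("scene")
print([proj(c,[*p,.06]).round(0) for p in((.4662,.1023),(.4732,.0277),(.4802,-.0471),(.4871,-.122))])
cv2.imwrite("pics/end.png",np.hstack([cv2.resize(im,(400,300)),cv2.resize(s[130:250,150:310],(400,300))]))
```

```text
[array([259.,   5.]), array([258.,  94.]), array([256., 172.]), array([255., 241.])]
```

View pics/end.png

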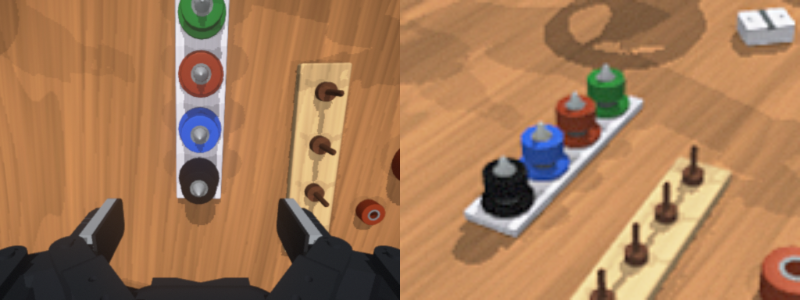

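All four wheels sit level on the spindles of their own colour: in the left half, green (203,5), brown (201,73), blue (200,134) and black (199,188). The rack is empty and the gripper is clear.

```bash
python3 -c "
from station import r
print(r.job_done())"
```

```text
the job is handed in; nothing more can be done
None
```

All four wheels were pressed down to the collar height on the spindles of their own colour and let go, and the job was handed in at about 25 s with the robot touching nothing; the hand-in call returned no verdict.

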